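# Long lighter out of the short drawer, to the wick

### The arm

A 6-joint arm with a two-finger parallel gripper is mounted at the origin on a cart in front of the work surface, level with it; the furniture and walls round the work are solid. World frame = base frame: x ahead of the robot, y to its left, z up, the work surface at z = 0. Lengths are in m, angles in rad, forces in N, time in s.
With the tool pointing down it reaches from about 0.25 to 0.775 m from the base axis. Payload 4 kg.
Tool frame: the origin (TCP) lies midway between the tips of the shut fingers; the grasp point (between the pads) lies 19 mm behind it (robot.tcp_to_grasp is the distance from the TCP to the grasp point, in m); z points along the fingers, y is the line along which they close (so a half turn about z gives the same grasp; the last joint's range is limited). The gripper opens to 94 mm and grips with 3 to 60 N. Pads are 16 mm wide; open, the fingers measure 119 mm over their backs; the gripper's body (75 mm by 177 mm) begins 78 mm behind the grasp point.
Start: joints at [1.011, 0.087, 1.371, -0, 1.684, -0.103], TCP at [0.243, 0.494, 0.206] pointing down, gripper open.
Joint ranges: [-3.1, 3.1], [-0.76, 2.03], [0.27, 2.55], [-1.08, 4.22], [0.17, 2.65], [-2.57, 2.57]. Speed limits (rad/s): [2.79, 2.79, 3.14, 3.14, 3.14, 3.14].

### API

Orientations are given as [roll, pitch, yaw] about the fixed x, y, z axes, in that order (R = Rz(yaw) Ry(pitch) Rx(roll)).
In Python, from bench import robot, viewer gives the robot as it stands. The module is installed in compiled form; this text tells all that it offers.
- The arm moves only by the shell command python3 -m handwheel 'ROWS' [OPENING]. ROWS is JSON, a list of rows, each a list of 6 numbers: the shift along the tool's x, y, z in units of 0.2 m (1.0 is 0.2 m), then the turn, a rotation vector about the tool's x, y, z in units of 30 degrees (1.0 is 30 degrees). In form: [[x, y, z, wx, wy, wz], ...]. A call has 1 to 10 rows; each row is the pose to reach, as a shift and turn from the pose commanded when the call began, along the tool's axes at that moment; what a row does not reach only later rows make up. A row lasts 1/12 s, in which the tool goes at most 41.7 mm and 7.16 degrees, less where a joint would pass 70% of its speed; a pose out of reach is approached as far as the arm can. A call with a number of a shift or a turn outside -1 to 1 is refused whole. A call with a gripper value outside its range is refused whole. OPENING is the gripper's target within -1 to 1 (shut at 1, half-way at 0, fully open at -1), set as the call begins (- or left out, the last holds). The fingers move at their own pace and stop on an object; the grip force is fixed at half the most. Time passes only in rows, so rows that repeat a pose let the fingers close. It gives the time, the measured TCP pose, the force, the opening and the grip force at its end, in the units of the state.
- robot.get_obs(): the state, without advancing time (a new reading comes with each control period).
- viewer.snapshot(name): name is "side" or "top"; returns the picture (420x560x3 uint8, red, green, blue); there is no depth.
- viewer.calibration(name): a dict with "fx", "fy", "cx", "cy" (pixels), "R" (3x3) and "t" (3): a world point X has camera coordinates R X + t. Camera axes: x right, y down, z forward; pixel columns grow to the right and rows downward; lengths in m; the calibration is good to about 2 mm. A picture is of the moment at which its call begins. calibration takes no time and is no camera call.
- robot.close_job(): hands the job in; it is judged then, once.
The state is a dict: "time": time; "joint_positions": joint angles; "qvel": joint speeds; "joint_torque": joint torques, N m; "tool_pos": TCP position; "ee_rot": TCP orientation; "wrist_force": force on the tool from outside, world axes, zero at the start; "wrist_torque": the same for the moment, N m; "width": finger opening in m; "finger_force": force on a finger pad.
Only numpy, scipy, OpenCV 4.12 (cv2) and the standard library are available. Lean on these libraries where they do the work, as an engineer would, in place of code of your own. Each camera call takes 0.05 s, during which the arm holds its last target. There are 200 camera calls.

### The job

Get ready to light the cherry candle. Pull the drawer of the small oak counter unit out to its stop, take the long-necked lighter out of it (it is longer than the drawer opens, so raise the handle end and draw it out on the slant), and finish while still holding it in the gripper, keeping it still with the tip of its nozzle over the wick of the pink and red cherry candle, a finger's breadth or two above the rim, the lighter clear of the candles and the unit. Leave the candles and the goods on the unit where they stand.

Things in the scene. Friction and masses are not known exactly. Their poses are not given: they have to be found in the camera images.
- counter_unit: Small oak counter unit with one drawer, 280 mm deep (x) x 180 wide (y) x 88 high, standing on the table and not movable; its top board is 188 wide, 10 thick, its underside 78 mm above the table. Origin: centre of its underside. Its front faces its own -x, roughly towards the robot. A tin and a soap box stand on the middle of its top.
- till_drawer (a joint): How far the drawer is out, m: 0 shut, 0.145 at its stop; it stands 80 to 94 mm out at the start. It slides along the unit's -x with about 2 N of friction and stays where it is left. Inside it is 244 mm long and 142 wide, its floor 20 mm above the table; side and back walls reach 60 mm, the front panel (12 mm thick) 76 mm above the table. At the stop 133 mm of it lie open in front of the unit's top board.
- drawer_handle (a point): Middle of the dark steel bar handle on the drawer front: a level round bar along the unit's y, 90 mm long, 11 mm thick, its centre 35 mm in front of the panel and 54 mm above the table; moves with the drawer.
- top_edge (a point): Middle of the lower front edge of the unit's top board, 78 mm above the table: the edge under which the lighter's nozzle lies when the drawer is open. Same axes as the unit.
- lighter_grip (a point): Centre of the red handle of the gas lighter, half-way up. The lighter is 216 mm long, 65 g or so, lying on its side in the drawer with the nozzle to the rear (own x = from handle to nozzle, y across, z up as it lies). The handle is a straight bar 24 mm wide (y) x 20 high (z), with flat sides along the middle 80 mm of its length; this point is 52 mm from the handle's end and 164 mm from the nozzle's tip. The neck is a 9 mm steel tube (11 mm at the nozzle) on the same axis.
- lighter_tip (a point): Tip of the lighter's nozzle, on the axis of the steel neck (own x points out of the nozzle).
- cherry_wick (a point): Point at the centre of the cherry candle level with its rim; the wick's top is 5 mm or so below it. The candle is the pink and red glazed footed bowl with red cherries on it, 98 mm across and 100 high, filled with cream wax. It is loose; it and the striped jar may stand in each other's places.
- striped_jar: Black and white striped candle jar, 85 mm across and 99 high, loose; origin: centre of its underside. Leave alone.
- balm_tin: Round white tin with a dark blue lid, 57 mm across, 20 high, loose on the unit's top; origin: centre of its underside. Leave alone.
- soap_box: Flat patterned soap box, 56 x 85 x 30 mm, loose on the unit's top; origin: centre of its underside. Leave alone.
There are look-alikes about, which are no part of the job. Leave any green look-alike of the part that bears cherry_wick alone.

How it is judged:
By the outcome, as a careful person would: the job done as asked, in the order asked, and still so for the second after the job is handed in, while the arm keeps its last pose, push and grip.
It also fails if it takes over 58 s, if anything falls off the work surface, if the arm or the gripper's body presses on something with over 40 N, if the wrist force passes 120 N, or if a joint passes its speed limit or range.

## Working session

There is one attempt and no reset: what is moved stays moved. The work goes in short steps, Python scripts to look and compute and a shell command to move; the robot and the scene stay as the last step left them, time stands still between calls to the robot, and variables do not carry over. Pictures are saved under pics/ and viewed, at most 10 in all, crops included, and the job is handed in when it is done.

```bash
mkdir -p pics; python3 - <<'E'
from bench import robot, viewer
import cv2, numpy as np
for n in ("side","top"):
    im=viewer.snapshot(n); cv2.imwrite(f"pics/{n}0.png",cv2.resize(im[:,:,::-1],(784,588),interpolation=cv2.INTER_CUBIC))
    c=viewer.calibration(n); print(n,{k:np.round(v,4).tolist() for k,v in c.items()})
o=robot.get_obs(); print(o)
E
```

```text
side {'fx': 543.9001, 'fy': 543.9001, 'cx': 286.7576, 'cy': 207.1128, 'R': [[-0.8159, -0.5781, -0.0118], [-0.3507, 0.511, -0.7848], [0.4597, -0.6362, -0.6197]], 't': [0.6843, 0.1681, 1.2635]}
top {'fx': 541.5338, 'fy': 541.5338, 'cx': 268.41, 'cy': 209.8378, 'R': [[-0.0271, -0.9996, -0.0082], [-0.9978, 0.0275, -0.0608], [0.061, 0.0066, -0.9981]], 't': [0.296, 0.6145, 1.5208]}
{'time': 0.1, 'joint_positions': array([ 1.01086230e+00,  8.78783943e-02,  1.37207259e+00,  6.31268545e-06,
        1.68362366e+00, -1.03099153e-01]), 'qvel': array([ 1.34377532e-03, -3.14323262e-05, -3.29701349e-03,  2.11736013e-04,
       -1.74778261e-03,  2.53944805e-04]), 'joint_torque': array([ 2.73135731e-03, -3.41252375e+01, -3.03302228e+01,  7.20970379e-02,
        3.03255545e-02, -8.85062809e-05]), 'tool_pos': array([0.24234866, 0.4931781 , 0.20443821]), 'ee_rot': array([-3.13962184e+00, -2.10219859e-04,  2.68475828e+00]), 'wrist_force': array([ 0.161892  ,  0.27889181, -0.42225668]), 'wrist_torque': array([-0.02278748,  0.00219934,  0.00160137]), 'finger_force': 0.0, 'width': 0.09371540567348949}
```

View pics/side0.png

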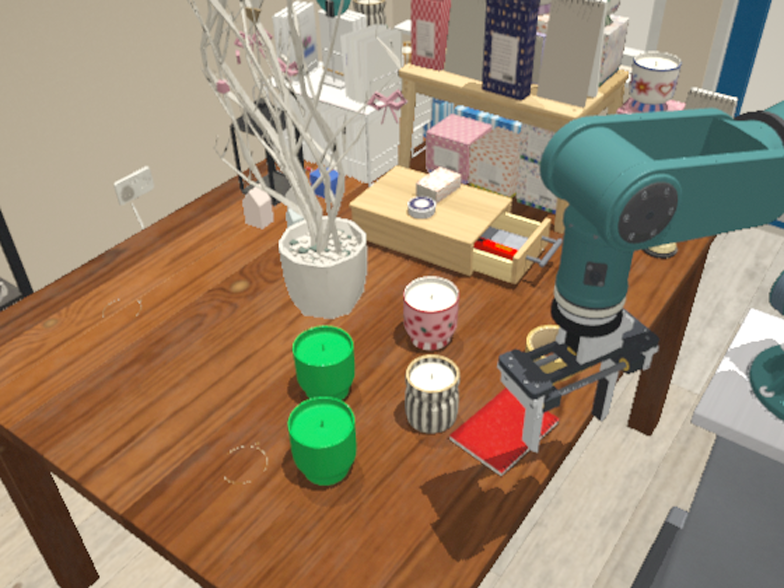

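View pics/top0.png

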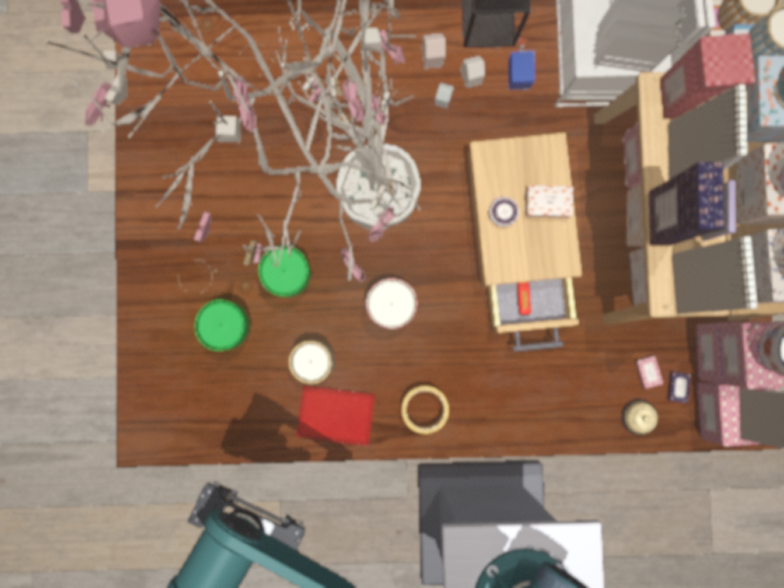

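Candidates for the candle, in side-picture pixels: pink/red bowl with cherries (431,312), striped jar (432,393), green bowls (323,362) and (322,440). I choose the pink one at (431,312), which is at (391,303) in the top picture. The drawer is at (533,300) and the red lighter at (524,298) in the top picture. I'll check these in close crops.

```bash
cat > h.py <<'E'
from bench import robot, viewer
import numpy as np, cv2
from scipy.spatial.transform import Rotation as Ro
def ray(n,u,v,z):
    c=viewer.calibration(n);R=np.array(c["R"]);t=np.array(c["t"])
    d=R.T@np.array([(u-c["cx"])/c["fx"],(v-c["cy"])/c["fy"],1]);o=-R.T@t
    return o+d*(z-o[2])/d[2]
def crop(n,u0,v0,w,h,f,name):
    im=viewer.snapshot(n)[v0:v0+h,u0:u0+w,::-1]
    return cv2.resize(im,(w*f,h*f),interpolation=cv2.INTER_CUBIC)
E
python3 - <<'E'
from h import *
a=crop("top",250,85,175,175,4,0)[:, :]
cv2.imwrite("pics/ctop.png",a[:600]) 
b=crop("side",240,115,190,145,4,0); cv2.imwrite("pics/cside.png",b)
E
```

```text
(no output)
```

View pics/ctop.png

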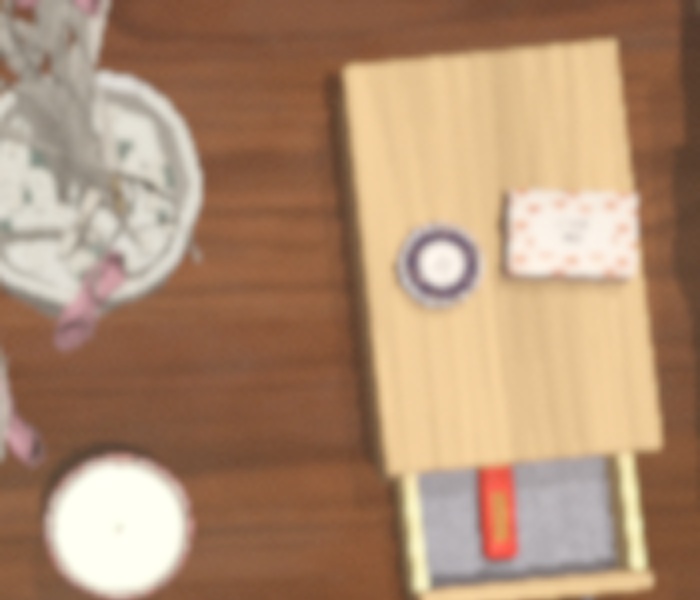

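View pics/cside.png

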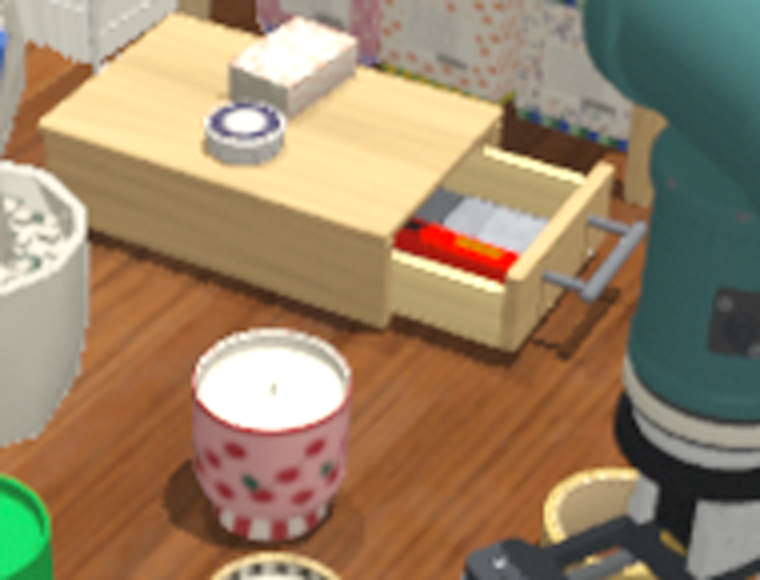

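```bash
python3 - <<'E'
from h import *
def C(x,y,z): return ray("top",250+x/4,85+y/4,z)
p=lambda n,a:print(n,np.round(a,4))
w=C(119,525,.1);p("wick",w)
p("wick side",ray("side",240+273/4,115+388/4,.095))
FL,FR,RR,RL=[C(*q,.088) for q in((387,473),(661,448),(617,38),(343,66))]
for q in (FL,FR,RR,RL):p("c",q)
m=(FL+FR)/2; ax=((RL+RR)-(FL+FR))/2; p("front mid",m); yw=np.arctan2(ax[1],ax[0]); p("yaw,len",[yw,np.linalg.norm(ax),np.linalg.norm(FL-FR)])
yw2=np.arctan2(*( (FR-FL)[[0,1]]*[1,-1])) ; p("yaw2",yw2)
a,b=ray("top",515/1.4,348/1.4,.054),ray("top",562/1.4,345.5/1.4,.054);p("bar",[a,b])
a,b=ray("side",240+590/4,115+293/4,.054),ray("side",240+638/4,115+230/4,.054);p("bar side",[a,b])
a,b=C(500,557,.04),C(496,470,.04);p("lighter end",[a,b]);p("lyaw",np.arctan2(*(b-a)[[1,0]]))
p("edges",[C(483,515,.04),C(516,515,.04)])
p("jar",ray("top",311/1.4,362/1.4,.099));p("vase",ray("top",379/1.4,185/1.4,.12))
E
```

```text
wick [0.5993 0.2485 0.1   ]
wick side [0.5966 0.2495 0.095 ]
c [0.6302 0.0654 0.088 ]
c [ 0.6421 -0.1211  0.088 ]
c [ 0.9254 -0.1032  0.088 ]
c [0.9114 0.0855 0.088 ]
front mid [ 0.6362 -0.0279  0.088 ]
yaw,len [0.0672 0.2829 0.1868]
yaw2 0.0636
bar [[ 0.5054  0.0069  0.054 ]
 [ 0.5078 -0.086   0.054 ]]
bar side [[ 0.5052  0.0014  0.054 ]
 [ 0.5117 -0.0841  0.054 ]]
lighter end [[ 0.5725 -0.0181  0.04  ]
 [ 0.6336 -0.0177  0.04  ]]
lyaw 0.0069
edges [[ 0.6022 -0.0074  0.04  ]
 [ 0.6016 -0.0305  0.04  ]]
jar [0.4898 0.4064 0.099 ]
vase [0.8248 0.2667 0.12  ]
```

The crops confirm the pink cherry bowl (wick at crop pixel 119,525, about (0.598, 0.249)), the red lighter handle in the drawer, and the bar handle at about (0.508, -0.040). I'll head to the drawer handle, set to straddle the bar.

```bash
cat >> h.py <<'E'
def to(pos,yaw,pitch=0.0,grasp=False,quiet=False):
    """print tool-frame shift (0.2 m units) and turn (30 deg units) to world TCP pos; R=Rz(yaw)Ry.. Rx(pi), tilt about world-horizontal axis yaw+? via pitch"""
    o=robot.get_obs(); R=Ro.from_euler("xyz",o["ee_rot"]); T=Ro.from_euler("xyz",[np.pi,pitch,yaw])
    p=np.array(pos,float)
    s=R.inv().apply(p-o["tool_pos"])/.2; w=(R.inv()*T).as_rotvec()/np.radians(30)
    print("shift",np.round(s,3),"turn",np.round(w,3),"| t",round(o["time"],2),"F",np.round(o["wrist_force"],1))
E
python3 -m handwheel '[[-1,-0.76,0,0,0,1],[-1,-0.76,0,0,0,1],[-1,-0.76,0,0,0,1],[-1,-0.76,0,0,0,1],[-1,-0.76,0,0,0,1],[-1,-0.76,0,0,0,1],[-1,-0.76,0,0,0,1]]' 0.36
python3 - <<'E'
from h import *
to([.508,-.04,.16],1.637)
E
```

```text
time: 0.78
tool_pos: [0.3578, 0.2633, 0.2055]
ee_rot: [-3.141, 0.004, 2.152]
wrist_force: [0.2, 0.5, -0.1]
width: 0.0505
finger_force: 0.0
shift [-1.679 -0.205  0.234] turn [0.002 0.007 0.984] | t 0.78 F [ 0.2  0.5 -0.1]
```

```bash
python3 -m handwheel '[[-0.9,-0.1,0,0,0,0.98],[-0.9,-0.1,0,0,0,0.98],[-0.9,-0.1,0,0,0,0.98],[-0.9,-0.1,0,0,0,0.98],[-0.9,-0.1,0,0,0,0.98],[-0.9,-0.1,0,0,0,0.98]]'
python3 - <<'E'
from h import *
to([.508,-.04,.16],1.637)
E
```

```text
time: 1.28
tool_pos: [0.4397, 0.1059, 0.205]
ee_rot: [-3.141, 0.001, 1.643]
wrist_force: [0.4, -0.0, -0.8]
width: 0.0302
finger_force: 0.0
shift [-0.752  0.288  0.225] turn [-0.001  0.001  0.011] | t 1.28 F [ 0.4 -0.  -0.8]
```

```bash
python3 -m handwheel '[[-0.75,0.29,0.22,0,0,0],[-0.75,0.29,0.22,0,0,0],[-0.75,0.29,0.22,0,0,0],[-0.75,0.29,0.22,0,0,0],[-0.75,0.29,0.22,0,0,0],[-0.75,0.29,0.22,0,0,0]]'
python3 - <<'E'
from h import *
to([.5075,-.04,.036],1.637)
a=crop("top",320,150,120,120,5,0); cv2.imwrite("pics/b1.png",np.hstack([a[:560,:390],crop("side",330,110,100,140,4,0)]))
E
```

```text
time: 1.78
tool_pos: [0.5077, -0.0365, 0.16]
ee_rot: [-3.139, -0.002, 1.647]
wrist_force: [-0.0, 1.0, 0.9]
width: 0.03
finger_force: 0.0
shift [-0.018 -0.001  0.62 ] turn [-0.006 -0.004  0.018] | t 1.78 F [-0.   1.   0.9]
```

View pics/b1.png

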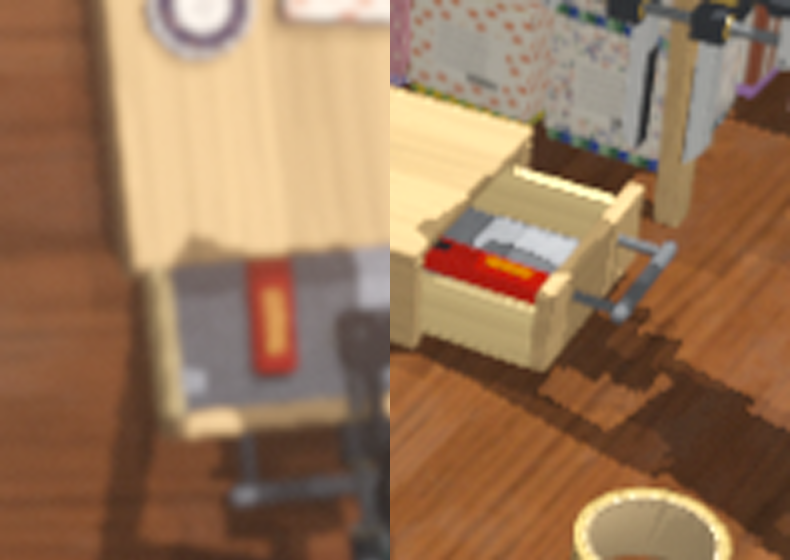

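The crop shows the open fingers above the bar, with the bar at crop pixels (240,497) to (350,490) on the left and the lighter handle at (272,315). This agrees with my estimate, so I'll descend and grip.

```bash
python3 -m handwheel '[[0,0,0.2,0,0,0],[0,0,0.35,0,0,0],[0,0,0.45,0,0,0],[0,0,0.55,0,0,0],[0,0,0.62,0,0,0],[0,0,0.62,0,0,0]]' && python3 -m handwheel '[[0,0,0,0,0,0],[0,0,0,0,0,0],[0,0,0,0,0,0],[0,0,0,0,0,0]]' 1
```

```text
time: 2.38
tool_pos: [0.5054, -0.034, 0.0349]
ee_rot: [-3.136, -0.002, 1.651]
wrist_force: [-0.3, 0.9, 0.8]
width: 0.0299
finger_force: 0.0
time: 2.72
tool_pos: [0.5093, -0.0363, 0.0395]
ee_rot: [3.138, 0.0, 1.649]
wrist_force: [-0.6, 0.8, 3.1]
width: 0.01
finger_force: 30.0
```

```bash
python3 -m handwheel '[[0,-0.05,0,0,0,0],[0,-0.1,0,0,0,0],[0,-0.15,0,0,0,0],[0,-0.2,0,0,0,0],[0,-0.23,0,0,0,0],[0,-0.23,0,0,0,0]]' && python3 -m handwheel '[[0,-0.02,0,0,0,0],[0,-0.04,0,0,0,0],[0,-0.04,0,0,0,0]]'
```

```text
time: 3.22
tool_pos: [0.4612, -0.0398, 0.0394]
ee_rot: [3.14, -0.001, 1.648]
wrist_force: [-2.0, 3.5, 8.5]
width: 0.0099
finger_force: 30.0
time: 3.47
tool_pos: [0.4575, -0.0401, 0.0395]
ee_rot: [3.13, -0.001, 1.647]
wrist_force: [9.4, 5.4, -0.9]
width: 0.0101
finger_force: 30.0
```

```bash
python3 -m handwheel '[[0,-0.02,0,0,0,0],[0,-0.03,0,0,0,0],[0,-0.03,0,0,0,0],[0,-0.03,0,0,0,0]]'
```

```text
time: 3.8
tool_pos: [0.4576, -0.0401, 0.0396]
ee_rot: [3.117, -0.001, 1.647]
wrist_force: [24.8, 6.1, -12.6]
width: 0.0101
finger_force: 30.0
```

The force climbs with no motion, so the drawer is at its stop. I'll relax the pull, open the fingers and lift away.

```bash
python3 -m handwheel '[[0,0.03,0,0,0,0],[0,0.045,0,0,0,0],[0,0.045,0,0,0,0]]' && python3 -m handwheel '[[0,0,0,0,0,0],[0,0,0,0,0,0],[0,0,0,0,0,0],[0,0,0,0,0,0]]' 0.36 && python3 -m handwheel '[[0,0,-0.2,0,0,0],[0,0,-0.5,0,0,0],[0,0,-0.7,0,0,0],[-0.3,0,-0.9,0,0,0],[-0.6,-0.3,-0.9,0,0,0],[-0.9,-0.3,-0.9,0,0,0],[-0.9,-0.3,-0.9,0,0,0],[-0.9,-0.3,-0.9,0,0,0]]'
python3 - <<'E'
from h import *
a=crop("top",325,135,120,110,5,0); b=crop("side",320,130,100,125,4,0); b=cv2.copyMakeBorder(b,0,50,0,0,0)
cv2.imwrite("pics/d1.png",np.hstack([a[:,:400],b]))
E
```

```text
time: 4.05
tool_pos: [0.458, -0.0401, 0.0394]
ee_rot: [3.139, -0.001, 1.648]
wrist_force: [2.0, 3.2, 7.8]
width: 0.0098
finger_force: 30.0
time: 4.38
tool_pos: [0.456, -0.0409, 0.0369]
ee_rot: [-3.14, 0.0, 1.648]
wrist_force: [0.1, -0.6, -0.5]
width: 0.0292
finger_force: 0.0
time: 5.05
tool_pos: [0.41, -0.2265, 0.2178]
ee_rot: [-3.142, 0.0, 1.648]
wrist_force: [0.3, -0.0, -0.0]
width: 0.03
finger_force: 0.0
```

View pics/d1.png

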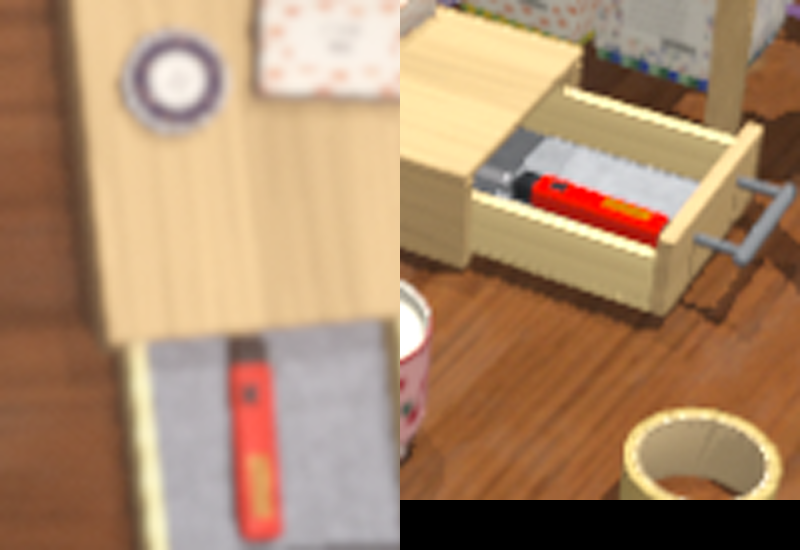

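The drawer is fully out. In the top crop the lighter's handle runs from (261,540) to (250,362), with the black collar going under the board edge.

```bash
python3 - <<'E'
from h import *
C=lambda x,y,z:ray("top",325+x/5,135+y/5,z)
e=C(261,539,.038);f=C(250,362,.04);m=C(255,450,.04)
d=(f-e)/np.linalg.norm(f-e);yw=np.arctan2(d[1],d[0])
g=e+.052*d
print(e,f,m,"yaw",yw,"grip",g)
E
```

```text
[ 0.5205134  -0.02262923  0.038     ] [ 0.61970842 -0.01997681  0.04      ] [ 0.57030417 -0.02084503  0.04      ] yaw 0.026733051913445202 grip [ 0.57248427 -0.02123956  0.03904785]
```

```bash
python3 -m handwheel '[[0,0,0,0,0,1],[0,0,0,0,0,1],[0,0,0,0,0,1],[0,0,0,0,0,1],[0,0,0,0,0,1]]' 0.06 && python3 -m handwheel '[[0,0,0,0,0,1],[0,0,0,0,0,1],[0,0,0,0,0,1],[0,0,0,0,0,1],[0,0,0,0,0,1]]'
python3 - <<'E'
from h import *
to([.572,-.021,.16],.027); print(robot.get_obs()["joint_positions"])
E
```

```text
time: 5.57
tool_pos: [0.411, -0.2238, 0.2167]
ee_rot: [-3.14, -0.001, 1.122]
wrist_force: [-0.7, 0.3, -0.4]
width: 0.044
finger_force: 0.0
time: 5.98
tool_pos: [0.4111, -0.224, 0.217]
ee_rot: [-3.14, 0.0, 0.601]
wrist_force: [-0.3, -0.1, 0.3]
width: 0.0441
finger_force: 0.0
shift [ 1.237 -0.382  0.285] turn [-2.000e-03  1.000e-03  1.096e+00] | t 5.98 F [-0.3 -0.1  0.3]
[-6.20187403e-01 -9.74492611e-02  1.53198214e+00  1.92266443e-04
  1.70826051e+00  3.49935124e-01]
```

```bash
python3 -m handwheel '[[0.9,-0.28,0.1,0,0,1],[0.9,-0.28,0.1,0,0,1],[0.9,-0.28,0.1,0,0,1],[0.9,-0.28,0.1,0,0,1],[0.9,-0.28,0.1,0,0,1],[0.9,-0.28,0.1,0,0,1]]'
python3 - <<'E'
from h import *
to([.572,-.021,.16],.027)
E
```

```text
time: 6.48
tool_pos: [0.5301, -0.0708, 0.1955]
ee_rot: [-3.137, 0.001, 0.086]
wrist_force: [-1.1, 0.1, -0.6]
width: 0.0439
finger_force: 0.0
shift [ 0.23  -0.229  0.178] turn [-0.008  0.002  0.113] | t 6.48 F [-1.1  0.1 -0.6]
```

```bash
python3 -m handwheel '[[0.23,-0.23,0.1,0,0,0.11],[0.23,-0.23,0.18,0,0,0.11],[0.23,-0.23,0.18,0,0,0.11],[0.23,-0.23,0.18,0,0,0.11],[0.23,-0.23,0.18,0,0,0.11]]'
python3 - <<'E'
from h import *
to([.572,-.021,.045],.027)
E
```

```text
time: 6.9
tool_pos: [0.5699, -0.028, 0.1616]
ee_rot: [3.141, 0.001, 0.022]
wrist_force: [-0.2, -0.9, 0.0]
width: 0.0442
finger_force: 0.0
shift [ 0.012 -0.035  0.583] turn [ 0.001  0.002 -0.01 ] | t 6.9 F [-0.2 -0.9  0. ]
```

```bash
python3 -m handwheel '[[0.01,-0.03,0.1,0,0,0],[0.01,-0.03,0.25,0,0,0],[0.01,-0.03,0.4,0,0,0],[0.01,-0.03,0.5,0,0,0],[0.01,-0.03,0.57,0,0,0],[0.01,-0.03,0.57,0,0,0],[0.01,-0.03,0.57,0,0,0]]'
python3 - <<'E'
from h import *
to([.572,-.021,.023],.027)
E
```

```text
time: 7.48
tool_pos: [0.5721, -0.0226, 0.0484]
ee_rot: [3.141, -0.0, 0.019]
wrist_force: [-0.6, -0.1, 0.5]
width: 0.044
finger_force: 0.0
shift [-0.    -0.008  0.127] turn [ 0.001 -0.001 -0.015] | t 7.48 F [-0.6 -0.1  0.5]
```

```bash
python3 -m handwheel '[[0,0,0.05,0,0,0],[0,0,0.09,0,0,0],[0,0,0.12,0,0,0],[0,0,0.12,0,0,0],[0,0,0.12,0,0,0]]'
```

```text
time: 7.9
tool_pos: [0.572, -0.0213, 0.023]
ee_rot: [-3.141, 0.001, 0.02]
wrist_force: [-0.4, -0.9, -0.5]
width: 0.0441
finger_force: 0.0
```

```bash
python3 -m handwheel '[[0,0,0,0,0,0],[0,0,0,0,0,0],[0,0,0,0,0,0],[0,0,0,0,0,0],[0,0,0,0,0,0]]' 1
```

```text
time: 8.32
tool_pos: [0.5726, -0.0213, 0.0239]
ee_rot: [-3.141, -0.001, 0.02]
wrist_force: [0.6, 0.2, 1.0]
width: 0.0238
finger_force: 30.0
```

The gripper holds the handle (width 23.8 mm). Now I'll raise the handle end by 18° about the nozzle tip.

```bash
python3 -m handwheel '[[0,0,-0.035,-0,-0.07,0],[0,0,-0.07,0,-0.15,0],[0,0,-0.1,0,-0.22,0],[0.005,0,-0.135,0,-0.3,0],[0.01,0,-0.165,0,-0.38,0],[0.014,0,-0.195,0,-0.45,0],[0.02,0,-0.23,0,-0.52,0],[0.03,0,-0.26,0,-0.6,0],[0.03,0,-0.26,0,-0.6,0],[0.03,0,-0.26,0,-0.6,0]]'
```

```text
time: 9.15
tool_pos: [0.5787, -0.0212, 0.0748]
ee_rot: [-3.142, 0.314, 0.02]
wrist_force: [0.1, 0.0, -1.2]
width: 0.0239
finger_force: 30.0
```

```bash
python3 -m handwheel '[[-0.08,0,0,0,0,0],[-0.16,0,0,0,0,0],[-0.24,0,0,0,0,0],[-0.32,0,0,0,0,0],[-0.4,0,0,0,0,0],[-0.4,0,0,0,0,0]]' && python3 -m handwheel '[[-0.08,0,0,0,0,0],[-0.16,0,0,0,0,0],[-0.24,0,0,0,0,0],[-0.32,0,0,0,0,0],[-0.4,0,0,0,0,0],[-0.4,0,0,0,0,0]]'
python3 - <<'E'
from h import *
a=crop("top",325,135,100,140,4,0); b=crop("side",320,90,100,140,4,0)
cv2.imwrite("pics/e1.png",np.hstack([a,b]))
E
```

```text
time: 9.65
tool_pos: [0.4999, -0.0227, 0.1012]
ee_rot: [3.141, 0.314, 0.019]
wrist_force: [0.2, 0.3, 0.5]
width: 0.0237
finger_force: 30.0
time: 10.15
tool_pos: [0.4248, -0.0242, 0.1256]
ee_rot: [3.141, 0.313, 0.019]
wrist_force: [-0.1, 0.2, -0.8]
width: 0.0235
finger_force: 30.0
```

View pics/e1.png

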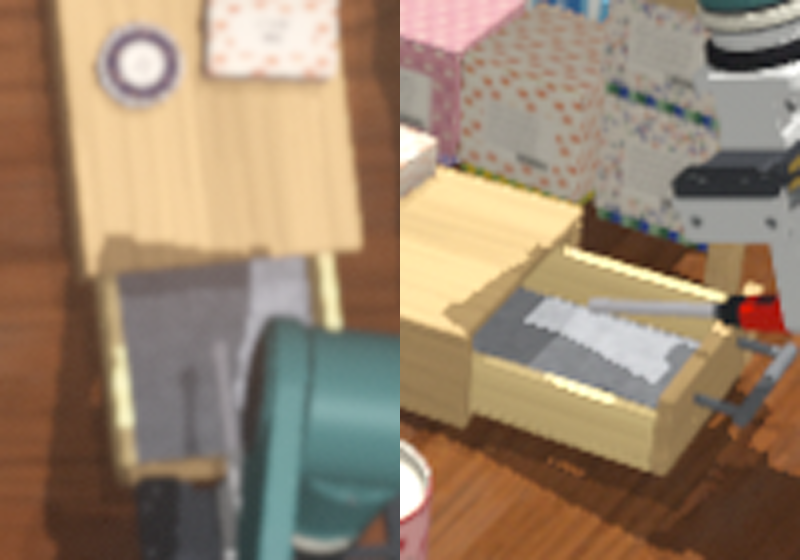

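The lighter is out of the drawer, with its tip at (590,303) in the right-hand crop and (222,345) in the left. I'll check the tip offset, then lift and carry.

```bash
cat >> h.py <<'E'
OFF=np.array([.164,0,-.007])
def tip():
    o=robot.get_obs(); R=Ro.from_euler("xyz",o["ee_rot"]); return o["tool_pos"]+R.apply(OFF),R,o
def totip(p):
    t,R,o=tip(); print("tip",np.round(t,4),"shift",np.round(R.inv().apply(np.array(p)-t)/.2,3),"t",round(o["time"],2))
E
python3 - <<'E'
from h import *
t,R,o=tip(); print(t)
for n,u,v in(("top",380.5,221.2),("side",367.5,165.8)): print(n,ray(n,u,v,t[2]))
totip([.583,-.021,.19]); totip([.585,.249,.19])
E
```

```text
[ 0.58467625 -0.02114298  0.08105507]
top [ 0.57917994 -0.02564327  0.08105507]
side [ 0.58378191 -0.02668217  0.08105507]
tip [ 0.5847 -0.0211  0.0811] shift [-0.175 -0.001 -0.516] t 10.25
tip [ 0.5847 -0.0211  0.0811] shift [-0.141 -1.35  -0.527] t 10.25
```

```bash
python3 -m handwheel '[[-0.06,0,-0.17,0,0,0],[-0.12,0,-0.34,0,0,0],[-0.17,0,-0.52,0,0,0],[-0.17,-0.15,-0.52,0,0,0],[-0.17,-0.3,-0.52,0,0,0],[-0.17,-0.45,-0.52,0,0,0],[-0.17,-0.6,-0.52,0,0,0],[-0.17,-0.75,-0.52,0,0,0],[-0.17,-0.9,-0.52,0,0,0],[-0.17,-0.9,-0.52,0,0,0]]' && python3 -m handwheel '[[0,-0.1,0,0,0,0],[0,-0.2,0,0,0,0],[0,-0.3,0,0,0,0],[0,-0.4,0,0,0,0],[0,-0.44,0,0,0,0],[0,-0.44,0,0,0,0],[0,-0.44,0,0,0,0]]'
python3 - <<'E'
from h import *
totip([.598,.249,.145])
a=crop("top",240,165,100,100,5,0); b=crop("side",250,130,70,110,5,0)
cv2.imwrite("pics/f1.png",np.hstack([a[:,:400],b[:500]]))
E
```

```text
time: 11.08
tool_pos: [0.4227, 0.16, 0.2333]
ee_rot: [-3.139, 0.315, 0.026]
wrist_force: [0.1, 0.3, -0.9]
width: 0.0238
finger_force: 30.0
time: 11.67
tool_pos: [0.4211, 0.2432, 0.2338]
ee_rot: [3.14, 0.315, 0.019]
wrist_force: [-0.4, 0.7, -1.1]
width: 0.0238
finger_force: 30.0
tip [0.5792 0.2463 0.1897] shift [ 0.159 -0.012  0.183] t 11.67
```

View pics/f1.png

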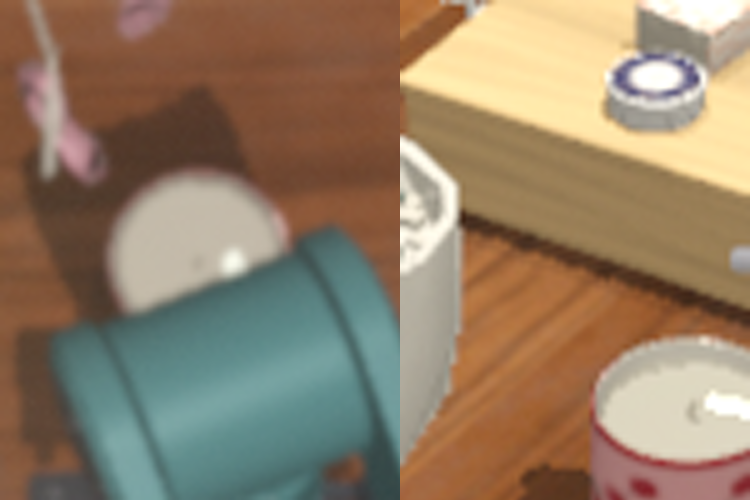

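The wick is at (200,262) in the left crop. The nozzle tip enters at (735,258) in the right crop, still short of the candle. I'll close in.

```bash
python3 -m handwheel '[[0.04,-0.01,0.04,0,0,0],[0.08,-0.01,0.09,0,0,0],[0.12,-0.01,0.13,0,0,0],[0.16,-0.01,0.18,0,0,0],[0.16,-0.01,0.18,0,0,0],[0.16,-0.01,0.18,0,0,0]]'
python3 - <<'E'
from h import *
print(ray("side",317,181.6,.19))
totip([.598,.249,.125])
t,R,o=tip()
for n in("side","top"):
    c=viewer.calibration(n)
    for q in (t,[.598,.249,.095]):
        x=np.array(c["R"])@q+c["t"]; print(n,np.round([c["fx"]*x[0]/x[2]+c["cx"],c["fy"]*x[1]/x[2]+c["cy"]],1))
a=crop("top",240,165,100,100,5,0); b=crop("side",270,160,80,100,5,0)
cv2.imwrite("pics/g1.png",np.hstack([a[:,:350],b]))
E
```

```text
time: 12.27
tool_pos: [0.4395, 0.2456, 0.1885]
ee_rot: [3.14, 0.318, 0.019]
wrist_force: [-0.1, 0.8, -0.6]
width: 0.0237
finger_force: 30.0
[0.57760179 0.24382576 0.19      ]
tip [0.5974 0.2486 0.1439] shift [ 0.032 -0.002  0.089] t 12.27
side [308.4 195.6]
side [307.9 211.7]
top [280.  216.1]
top [279.6 216.8]
```

View pics/g1.png

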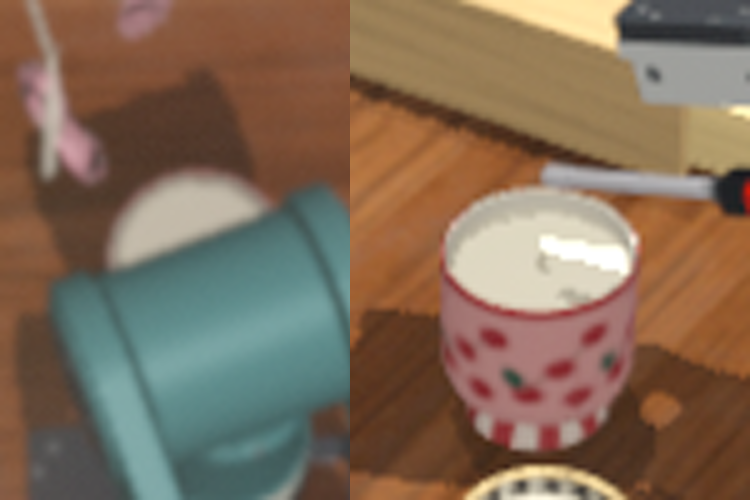

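In the right crop the tip at (543,175) and the wick at (543,258) match the predictions to within a pixel. I'll lower to 25 mm above the rim.

```bash
python3 -m handwheel '[[0.01,-0.01,0.03,0,0,0],[0.02,-0.01,0.06,0,0,0],[0.03,-0.01,0.09,0,0,0],[0.03,-0.01,0.09,0,0,0],[0.03,-0.01,0.09,0,0,0],[0.03,-0.01,0.09,0,0,0]]'; python3 -m handwheel '[[0,0,0,0,0,0],[0,0,0,0,0,0],[0,0,0,0,0,0],[0,0,0,0,0,0],[0,0,0,0,0,0],[0,0,0,0,0,0]]'
python3 - <<'E'
from h import *
totip([.598,.249,.125])
b=crop("side",230,110,160,130,4,0)
cv2.imwrite("pics/i1.png",b)
E
```

```text
time: 12.87
tool_pos: [0.44, 0.2481, 0.1713]
ee_rot: [-3.142, 0.314, 0.02]
wrist_force: [0.5, -0.7, -0.9]
width: 0.0237
finger_force: 30.0
time: 13.37
tool_pos: [0.44, 0.2481, 0.1713]
ee_rot: [-3.141, 0.314, 0.02]
wrist_force: [-0.7, -0.0, -1.1]
width: 0.0236
finger_force: 30.0
tip [0.5982 0.2512 0.1273] shift [0.003 0.011 0.011] t 13.37
```

View pics/i1.png

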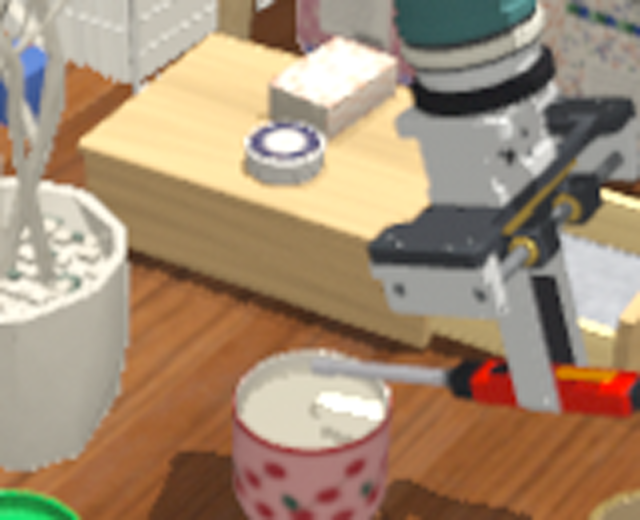

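The nozzle tip at (316,368) stands over the wick, about 25 mm above the rim, clear of everything and at rest. The goods haven't moved.

```bash
python3 -c "
from bench import robot
print(robot.close_job())"
```

```text
the job is handed in; nothing more can be done
None
```

The job is handed in at about 13.5 s: the drawer is out to its stop, and the gripper holds the lighter still with its nozzle tip about 25 mm above the cherry candle's rim, over the wick; the candles and goods were not touched.

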